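# Refit the radio's control knob and hold it in to pair

### The job

Get the little desk radio ready to pair with a phone: first switch it on by pushing the oblong power key on its top fully down and letting it come up again, then put the loose metal knob back on the bare D-shaped shaft, turned so that the flats match and pushed fully home. Keep the knob pressed in to the end of the shaft's stroke, and let the program finish like that, while the gripper is still holding it down. Do not disturb the spectacle case, the notebook or the memory stick.

Things in the scene. Friction and masses are not known exactly. Their poses are not given: they have to be found in the camera images.
- radio: Desk radio, fixed, wooden cabinet 110 mm deep (its x), 210 mm wide (its y), black top panel 72 mm above the desk. Origin at the centre of its underside; its front (loudspeaker) faces its -x. On top: oblong power key at y +62 mm, control shaft at y -62 mm, three low fixed studs between them, a thin rod aerial along the rear edge, 8 mm high
- key_top (a point): Centre of the top face of the oblong power key (20 x 32 mm, its long side along the radio's y), 8 mm above the top panel when up
- power_key (a joint): How far the power key is pushed down, m: 0 up, 0.005 fully down. Sprung: 2.4 N to start, 6.4 N at the end of the stroke; comes up by itself
- shaft_tip (a point): Tip of the bare upright steel control shaft, on its axis, 25 mm above the top panel when up; moves and turns with the shaft. Shaft 14 mm diameter, slightly bevelled tip, with a flat 1.5 mm from the axis over its upper 16 mm; the point's -x axis points to that flat, which faces the radio's front within about 0.4 rad. Turns stiffly (0.15 N m). A 3 mm high nut, 20 mm across, lies round its foot
- shaft_push (a joint): How far the control shaft is pressed down, m: 0 up, 0.005 at the end of its stroke. Sprung: 4 N to start, 9 N at the end of the stroke; comes up by itself
- knob: Loose round aluminium knob, 42 mm diameter, 28 mm tall, 40 to 85 g, standing on the desk, bore down. Origin at the centre of its underside, z up. Its -x axis points to the black pointer line (on the top and down the side), which marks the side of the bore's flat. Fully home, the underside stands 7 mm above the radio's top panel with the shaft up, 2 mm with the shaft pressed in
- knob_bore (a point): Centre of the closed end of the knob's D bore, 18 mm above its underside; meets shaft_tip when the knob is home. The bore opens 4 mm above the underside (in a wider counterbore), 14 mm deep, 15.8 mm diameter, flat 2.4 mm from the axis: 0.9 mm play all round. Flats match when the -x axes of knob and shaft_tip point the same way; it slides on freely within about 7 degrees
- glasses_case: Dark spectacle case, 58 x 155 x 36 mm, origin at the centre of its underside. Bystander
- notebook: Dark leather notebook, 155 x 113 x 17 mm, origin at the centre of its underside. Bystander
- usb_stick: Small black memory stick, 18 x 50 x 8 mm, origin at the centre of its underside. Bystander
- knob_pointer (a point): Point on the knob's rim at the pointer line, 21 mm from its axis, 18 mm above its underside
Not all that is in view belongs to the job. Leave any green or purple look-alike of the knob alone.

How it is judged:
On the way, in this order (a step that is already met when the one before it is completed fails the run):
1. The radio's power key is pushed fully down (value of joint power_key above 0.0042 m), for 0.1 s.
2. The power key has come up again (value of joint power_key below 0.001 m), for 0.1 s.
3. The knob is home on the shaft (horizontal distance between knob_bore and shaft_tip below 0.002 m and distance between knob_bore and shaft_tip below 0.003 m and x of knob_pointer in the frame of shaft_tip below -0.018 m and angle between knob's own z axis and vertical below 0.1 rad), for 0.1 s.
At the end, for the whole second after the job is handed in: Knob home on the shaft, flats matched (closed end of the bore within 2 mm sideways, 3 mm in all, of the shaft's tip; pointer on the flat's side; upright within 6 degrees); shaft pressed in at least 4.2 of 5 mm, kept there by the fingers on the knob (over 3 N); power key up again within 1 mm (all of step 3 and value of joint shaft_push above 0.0042 m and contact force between the fingers and knob above 3 N and value of joint power_key below 0.001 m); the arm keeps its last pose, push and grip.
It fails at once if The spectacle case, the notebook or the memory stick is shifted by more than 2 cm (distance of any of glasses_case, notebook, usb_stick from where it was at the start of the episode above 0.02 m).
It also fails if it takes over 54 s, if anything falls off the work surface, if the arm or the gripper's body presses on something with over 40 N, if the wrist force passes 120 N, or if a joint passes its speed limit or range.

### The arm

A 6-joint arm with a two-finger parallel gripper is mounted at the origin on the work surface; the furniture and walls round the work are solid. World frame = base frame: x ahead of the robot, y to its left, z up, the work surface at z = 0. Lengths are in m, angles in rad, forces in N, time in s.
With the tool pointing down it reaches from about 0.25 to 0.725 m from the base axis. Payload 4 kg.
Tool frame: the origin (TCP) lies at the very end of the fingers, on their centre line; the grasp point (between the pads) lies 19 mm behind it; z points along the fingers, y is the line along which they close (so a half turn about z gives the same grasp; the last joint's range is limited). The gripper opens to 85 mm and grips with 20 to 120 N. Pads are 22 mm wide; open, the fingers measure 114 mm over their backs; the gripper's body (76 mm by 85 mm) begins 54 mm behind the grasp point. The pads swing forward as they close: fully open they stand 13 mm farther back than shut.
Start: joints at [-1.332, 0.241, 0.005, 1.335, 0, 1.571], TCP at [0.118, -0.486, 0.231] pointing down, gripper open.
Joint ranges: [-2.72, 2.72], [-1.05, 1.87], [-1.09, 1.28], [-1.99, 2.15], [-1.42, 1.44], [-3.14, 3.14]. Speed limits (rad/s): [2.79, 2.79, 3.14, 3.14, 3.14, 3.14].

### API

Orientations are given as a unit quaternion [x, y, z, w].
In Python, from workcell import bot, vision, workorder, boxes_of gives the robot as it stands.
- The arm moves only by the tool send_rows, never from a script. Its argument "motion" is text: rows parted by semicolons, each of 5 numbers parted by spaces: the closure, from -1 (fully open) to 1 (shut), so that 0 is half open, then the shift along the tool's x, y, z in cm, then the turn about the tool's z in rad. In form: claw x y z twist; .... A call has 1 to 5 rows; each row is the pose to reach, as a shift and turn from the pose commanded when the call began, along the tool's axes at that moment; what a row does not reach only later rows make up. A row lasts 1/10 s, in which the tool goes at most 50 mm and 8.59 degrees, less where a joint would pass 70% of its speed; a pose out of reach is approached as far as the arm can. A call with a gripper value outside its range is refused whole. The fingers move at their own pace and stop on an object; the grip force is fixed at half the most. Time passes only in rows, so rows that repeat a pose let the fingers close. It gives the time, the measured TCP pose, the force, the opening and the grip force at its end, in the units of the state.
- bot.get_obs(): the state, without advancing time (a new reading comes with each control period).
- vision.camera(name): name is "scene" or "top"; returns the picture (480x640x3 uint8, red, green, blue); there is no depth.
- vision.camera_model(name): a dict with "fov_y" (degrees; the focal length in pixels is half the picture's height over the tangent of half this angle, whatever the lens; pixels are square), "cx", "cy" (the principal point, pixels), "k1" (the pictures are not rectified: a ray, as slopes to the right and down, at radius r is drawn at 1 + k1 r^2 times it, then the intrinsics apply), "world_from_camera" (4x4, takes a point from camera to world coordinates). Camera axes: x right, y down, z forward; pixel columns grow to the right and rows downward; lengths in m; the calibration is good to about 2 mm. A picture is of the moment at which its call begins. camera_model takes no time and is no camera call.
- workorder.job_done(): hands the job in; it is judged then, once.
Trained networks look in the newest picture that a camera, given by its name, has taken for a name from the list of things; names that differ only in an ending like _2 or _b are one class to them, and where a whole thing is asked for, a point or a joint stands for the part that bears it (a point fixed in the world has none). Each returns a list of dicts, best first, with "conf" (0 to 1); they miss things now and then, are a little off and sometimes report something else, mostly with a low value. They report only what shows in the picture. A call takes as long as a camera call. They do not tell look-alikes from the thing itself.
- boxes_of(camera, target): "rect" ([centre column, centre row, width, height] in pixels, round what is visible of it).
The state is a dict: "clock": time; "joint_pos": joint angles; "joint_vel": joint speeds; "tau": joint torques, N m; "eef_pos": TCP position; "tool_rot": TCP orientation; "ft_force": force on the tool from outside, world axes, zero at the start; "ft_torque": the same for the moment, N m; "grip_width": finger opening in m; "grasp_force": force on a finger pad.
Only numpy, scipy, OpenCV 4.12 (cv2) and the standard library are available. Lean on these libraries where they do the work, as an engineer would, in place of code of your own. Each camera call takes 0.05 s, during which the arm holds its last target. There are 200 camera calls.

## Working session

There is one attempt and no reset: what is moved stays moved. The work goes in short steps, Python scripts to look and compute and a tool call to move; the robot and the scene stay as the last step left them, time stands still between calls to the robot, and variables do not carry over. Pictures are saved under pics/ and viewed, at most 10 in all, crops included, and the job is handed in when it is done.

Besides the shell and the picture viewer there is one more tool, called after "Call:" by a JSON object that holds its "op" and its "data", one argument or row to a line. send_rows: Moves the arm, as the interface text tells. Its arguments: {"type":"object","properties":{"motion":{"type":"string"}},"required":["motion"]}

```bash
mkdir -p pics; ls
cat > h.py <<'E'
import numpy as np,cv2
from scipy.spatial.transform import Rotation as R
from workcell import bot,vision,workorder,boxes_of
def cm(n):
    m=vision.camera_model(n);f=240/np.tan(np.radians(m['fov_y'])/2);return m,f,np.array(m['world_from_camera'])
def ray(n,u,v):
    m,f,T=cm(n);d=np.array([(u-m['cx'])/f,(v-m['cy'])/f]);s=d.copy()
    for _ in range(30): s=d/(1+m['k1']*(s@s))
    return T[:3,3],T[:3,:3]@np.array([s[0],s[1],1])
def at(n,u,v,z):
    o,d=ray(n,u,v);return o+d*(z-o[2])/d[2]
def proj(n,p):
    m,f,T=cm(n);c=T[:3,:3].T@(np.asarray(p)-T[:3,3]);s=c[:2]/c[2];s=s*(1+m['k1']*(s@s));return s*f+[m['cx'],m['cy']]
E
python3 - <<'E'
from h import *
for n in("scene","top"):
    im=vision.camera(n);cv2.imwrite(f"pics/{n}0.png",im[...,::-1]);m=vision.camera_model(n);print(n,m)
    for t in("radio","knob","key_top","shaft_tip","glasses_case","notebook","usb_stick"):
        print(t,[(np.round(b['rect']).tolist(),round(b['conf'],2)) for b in boxes_of(n,t)][:4])
print(bot.get_obs())
E
```

```text
pics
scene {'fov_y': 47.865641670978505, 'cx': 316.138306738359, 'cy': 238.1963199155023, 'k1': 0.005282488406949151, 'world_from_camera': array([[ 0.49295237, -0.41526941,  0.76455822, -0.41237539],
       [-0.86989652, -0.21839831,  0.44224679, -0.63638512],
       [-0.01667334, -0.88309314, -0.46890138,  0.65397576],
       [ 0.        ,  0.        ,  0.        ,  1.        ]])}
radio [([339.0, 262.0, 106.0, 67.0], 0.67), ([272.0, 217.0, 60.0, 26.0], 0.67), ([425.0, 298.0, 15.0, 13.0], 0.48)]
knob [([217.0, 249.0, 21.0, 17.0], 0.61), ([217.0, 231.0, 21.0, 14.0], 0.53), ([257.0, 253.0, 21.0, 19.0], 0.49)]
key_top [([316.0, 236.0, 16.0, 10.0], 0.44)]
shaft_tip [([316.0, 239.0, 16.0, 8.0], 0.54), ([365.0, 250.0, 5.0, 15.0], 0.46)]
glasses_case []
notebook [([409.0, 331.0, 85.0, 45.0], 0.57)]
usb_stick [([423.0, 296.0, 16.0, 14.0], 0.56), ([409.0, 331.0, 77.0, 45.0], 0.45)]
top {'fov_y': 54.983269685038664, 'cx': 320.72939740024475, 'cy': 238.79108527960494, 'k1': -0.0024989107536602306, 'world_from_camera': array([[ 0.02485157, -0.98985431,  0.13989584,  0.4126641 ],
       [-0.99968
[... 631 characters left out ...]
)]
{'clock': 0.8, 'joint_pos': array([-1.33198261e+00,  2.40534960e-01,  4.97696754e-03,  1.33517314e+00,
        1.91451503e-05,  1.57080335e+00]), 'joint_vel': array([-0.00073962,  0.00032449,  0.00079037, -0.00208481, -0.00179315,
        0.00082773]), 'tau': array([-6.98515778e-04, -3.72149062e+01,  2.52681398e+01,  7.09377327e-04,
       -9.74638533e-05,  3.13700106e-07]), 'eef_pos': array([ 0.11828067, -0.48580798,  0.23133018]), 'tool_rot': array([9.92879885e-01, 1.19119823e-01, 1.33874910e-05, 3.12237395e-05]), 'ft_force': array([-1.17855122, -1.21259937,  0.12056928]), 'ft_torque': array([-0.03340971, -0.00196758, -0.0143842 ]), 'grasp_force': 0.0, 'grip_width': 0.08557311801249302}
```

Run:
```python
import cv2,numpy as np
a=cv2.imread("pics/top0.png")[140:360,140:520];cv2.imwrite("pics/top0c.png",cv2.resize(a,(800,463),interpolation=cv2.INTER_CUBIC))
a=cv2.imread("pics/scene0.png")[190:360,190:460];cv2.imwrite("pics/sc0c.png",cv2.resize(a,(800,504),interpolation=cv2.INTER_CUBIC))
```

```text
(no output)
```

View pics/top0c.png

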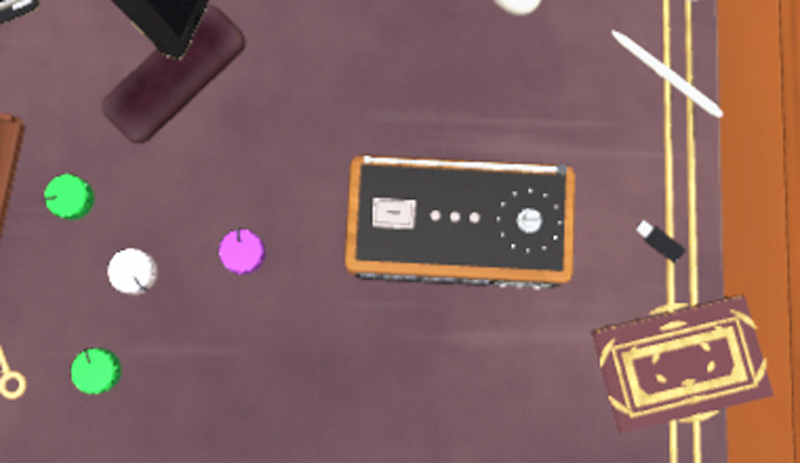

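View pics/sc0c.png

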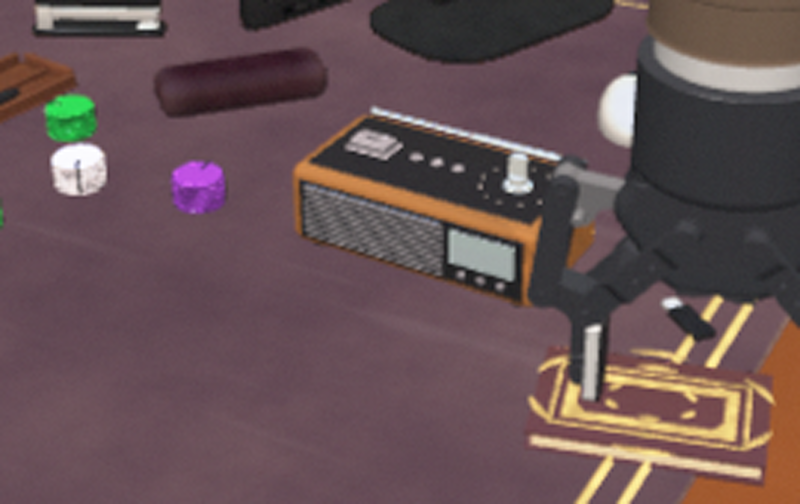

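The top crop shows the radio with its key at (327,241) and shaft at (392,244) in full-picture pixels. The true knob is the white one at (203,269), with its pointer towards lower right. The look-alikes are two green knobs and a purple one. Next I'll zoom in on the knob pointer and the shaft flat.

Run:
```python
from h import *
im=cv2.imread("pics/top0.png");s=cv2.imread("pics/scene0.png")
def c(a,u,v,r,S=400): return cv2.resize(a[v-r:v+r,u-r:u+r],(S,S),interpolation=cv2.INTER_CUBIC)
cv2.imwrite("pics/z1.png",np.hstack([np.vstack([c(im,203,269,16,300),c(im,392,244,16,300)]),np.vstack([c(s,217,247,16,300),c(s,365,248,16,300)])]))
print("key",at("top",326.7,241.2,.08),"shaft",at("top",391.8,244.5,.097),"knob",at("top",202.7,268.7,.028))
hsv=cv2.cvtColor(im,cv2.COLOR_BGR2HSV)
def blob(m):
    n,l,st,ce=cv2.connectedComponentsWithStats(m.astype(np.uint8));return [(st[i,4],ce[i].round(2).tolist()) for i in range(1,n) if st[i,4]>15]
w=(hsv[...,1]<60)&(hsv[...,2]>150)
for a,b in(((180,250),(225,290)),((300,220),(420,265))):
    m=w[a[1]:b[1],a[0]:b[0]];print(a,blob(m))
w=(im.max(2)<75)
m=w[200:290,280:430].astype(np.uint8);m=cv2.morphologyEx(m,cv2.MORPH_CLOSE,np.ones((15,15)))
cs,_=cv2.findContours(m,0,2);q=cv2.minAreaRect(max(cs,key=cv2.contourArea));b=cv2.boxPoints(q)+[280,200];print(b,q[2])
for p in b: print(at("top",*p,.072).round(4))
```

```text
key [ 0.53165302 -0.09024683  0.08      ] shaft [ 0.52607494 -0.21201566  0.097     ] knob [0.47691042 0.15725239 0.028     ]
(180, 250) [(np.int32(398), [22.06, 18.43])]
(300, 220) [(np.int32(44), [91.95, 0.27]), (np.int32(280), [26.54, 20.97]), (np.int32(106), [91.03, 24.42]), (np.int32(18), [46.28, 21.89]), (np.int32(16), [55.5, 22.5]), (np.int32(21), [65.0, 23.0])]
[[308.93812943 272.31473541]
 [311.46596146 218.59839821]
 [408.2633667  223.15357208]
 [405.73553467 276.86991119]] 2.694284439086914
[ 0.472  -0.0578  0.072 ]
[ 0.5763 -0.0597  0.072 ]
[ 0.5719 -0.2475  0.072 ]
[ 0.4678 -0.2425  0.072 ]
```

View pics/z1.png

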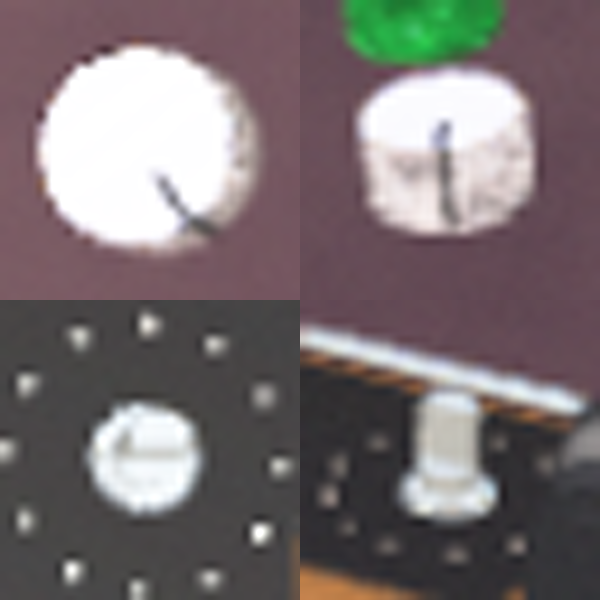

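The zoom shows the pointer on the knob's top running towards lower right, roughly from (203,271) to (206,275). The shaft's flat edge is a nearly horizontal chord facing the radio's front, so the flat is at about the radio's -x. I'll start on the key and check my twist sign with the helper as I go.

```bash
cat >> h.py <<'E'
def goto(x,y,z,yaw):
    o=bot.get_obs();M=R.from_quat(o['tool_rot']).as_matrix();d=M.T@(np.array([x,y,z])-o['eef_pos'])*100
    ya=np.arctan2(M[1,0],M[0,0]);t=-((np.radians(yaw)-ya+np.pi)%(2*np.pi)-np.pi)
    print("pos",o['eef_pos'].round(4),"yaw",np.degrees(ya).round(2),"tilt",M[:,2].round(3),"delta",d.round(2),"twist",t.round(3),"F",o['ft_force'].round(1),"w",o['grip_width'],"t",o['clock'],"j6",o['joint_pos'][5].round(2))
E
python3 - <<'E'
from h import *
goto(.531,-.0905,.13,103.7)
def px(u,v,cu,cv,S=300,r=16): k=S/(2*r); return cu-r+u/k-.5, cv-r+v/k-.5
c=at("top",*px(136,146,203,269),.028);p=at("top",*px(187,216,203,269),.028);print(c,p,np.degrees(np.arctan2(*(p-c)[1::-1])),np.hypot(*(p-c)[:2]))
c2=at("scene",*px(446-300,111,217,247),.028);p2=at("scene",*px(441-300,143,217,247),.028);print(c2,p2,np.degrees(np.arctan2(*(p2-c2)[1::-1])),np.hypot(*(p2-c2)[:2]))
a=at("top",*px(118,453-300,392,244),.097);b=at("top",*px(186,453-300,392,244),.097);print("chord",a,b,np.degrees(np.arctan2(*(a-b)[1::-1])),np.linalg.norm(a-b))
print("tip from scene",at("scene",*px(448-300,400-300,365,248),.097))
E
```

```text
pos [ 0.1183 -0.4858  0.2313] yaw 13.68 tilt [ 0. -0. -1.] delta [ 49.45 -28.65  10.13] twist -1.571 F [-1.2 -1.2  0.1] w 0.08557311801249302 t 0.8 j6 1.57
[0.47808546 0.16073564 0.028     ] [0.46338486 0.14889981 0.028     ] -141.16158594562143 0.01887312100468625
[0.47532727 0.16037458 0.028     ] [0.46094355 0.15043292 0.028     ] -145.34876373886217 0.017485075335237625
chord [ 0.52718855 -0.20506911  0.097     ] [ 0.52751922 -0.21862943  0.097     ] 91.3968671350717 0.013564346904781224
tip from scene [ 0.52831813 -0.21218323  0.097     ]
```

Call:
{"op": "send_rows", "data": {
  "motion": "1 4.3 -2.5 0 -0.15; 1 8.6 -5 0 -0.3; 1 12.9 -7.5 0 -0.45; 1 17.2 -10 0 -0.6; 1 21.5 -12.5 0 -0.75"
}}

```text
clock: 1.3
eef_pos: [0.2987, -0.3121, 0.2316]
tool_rot: [0.879, 0.477, 0.0, 0.0]
ft_force: [0.8, -0.9, 0.4]
grip_width: 0.0124
grasp_force: 0.0
```

```bash
python3 -c "
from h import *
goto(.531,-.0905,.11,103.7)"
```

```text
pos [ 0.2987 -0.3121  0.2316] yaw 56.97 tilt [ 0.001 -0.001 -1.   ] delta [31.25  7.38 12.16] twist -0.816 F [ 0.8 -0.9  0.4] w 0.012405246997723123 t 1.3 j6 1.34
```

Call:
{"op": "send_rows", "data": {
  "motion": "1 4.5 1 0 -0.15; 1 9 2 0 -0.3; 1 13.5 3 0 -0.45; 1 18 4.2 0 -0.6; 1 22.5 5.3 0 -0.75"
}}

```text
clock: 1.8
eef_pos: [0.4669, -0.1531, 0.2316]
tool_rot: [0.643, 0.766, 0.0, 0.0]
ft_force: [2.0, -1.2, -0.1]
grip_width: -0.0001
grasp_force: 0.0
```

Call:
{"op": "send_rows", "data": {
  "motion": "1 0 0 0 0"
}}

```text
clock: 1.9
eef_pos: [0.4691, -0.1511, 0.2311]
tool_rot: [0.642, 0.767, 0.001, 0.0]
ft_force: [-0.1, -0.5, 0.1]
grip_width: 0.0001
grasp_force: 0.0
```

```bash
python3 -c "
from h import *
goto(.531,-.0905,.09,103.7)"
```

```text
pos [ 0.4691 -0.1511  0.2311] yaw 100.14 tilt [ 0.002  0.001 -1.   ] delta [ 4.86  7.13 14.12] twist -0.062 F [-0.1 -0.5  0.1] w 0.0001443529251340303 t 1.9 j6 1.08
```

Call:
{"op": "send_rows", "data": {
  "motion": "1 2 3 2.5 -0.06; 1 4.9 7.1 5 -0.06; 1 4.9 7.1 9.5 -0.06; 1 4.9 7.1 13.5 -0.06; 1 4.9 7.1 13.5 -0.06"
}}

```text
clock: 2.4
eef_pos: [0.522, -0.0937, 0.0906]
tool_rot: [0.622, 0.783, -0.003, -0.006]
ft_force: [-0.8, 1.1, 0.4]
grip_width: -0.0001
grasp_force: 0.0
```

```bash
python3 -c "
from h import *
goto(.531,-.0905,.074,103.7)
for n in('top','scene'):
    im=vision.camera(n)[...,::-1];cv2.imwrite(f'pics/k{n}.png',im)
a=cv2.imread('pics/ktop.png')[190:310,250:450];b=cv2.imread('pics/kscene.png')[170:290,230:430]
cv2.imwrite('pics/k.png',np.hstack([cv2.resize(a,(400,240)),cv2.resize(b,(400,240))]))"
```

```text
pos [ 0.522  -0.0937  0.0906] yaw 103.03 tilt [-0.013  0.002 -1.   ] delta [0.1  0.97 1.65] twist -0.012 F [-0.8  1.1  0.4] w -8.596289764087046e-05 t 2.4 j6 1.17
```

View pics/k.png

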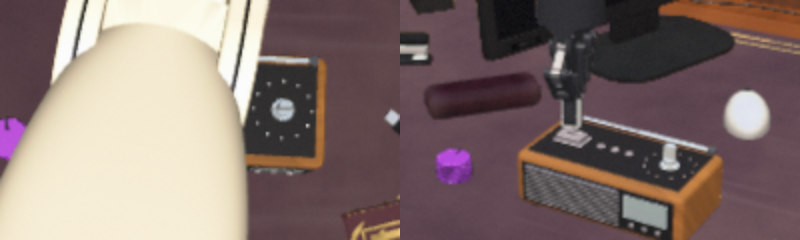

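The scene view shows the closed fingers just above the key. I'll press down now.

Call:
{"op": "send_rows", "data": {
  "motion": "1 0 0 0.5 0; 1 0 0 1.1 0; 1 0 0 1.6 0; 1 0 0 1.6 0"
}}

```text
clock: 2.9
eef_pos: [0.5272, -0.0947, 0.0803]
tool_rot: [0.622, 0.783, 0.0, -0.0]
ft_force: [0.1, 1.1, -0.8]
grip_width: 0.0001
grasp_force: 0.0
```

Call:
{"op": "send_rows", "data": {
  "motion": "1 0 0.3 0.3 0; 1 0 0.3 0.6 0; 1 0 0.3 0.8 0; 1 0 0.3 0.8 0; 1 0 0.3 0.8 0"
}}

```text
clock: 3.4
eef_pos: [0.5305, -0.0941, 0.0749]
tool_rot: [0.622, 0.783, 0.0, 0.001]
ft_force: [-7.9, 0.1, 16.4]
grip_width: 0.0001
grasp_force: 8.5
```

Call:
{"op": "send_rows", "data": {
  "motion": "1 0 0 0 0; 1 0 0 -2 0; 1 0 0 -5 0; -0.45 0 0 -7 0; -0.45 0 0 -7 0"
}}

```text
clock: 3.9
eef_pos: [0.5331, -0.0941, 0.1455]
tool_rot: [0.622, 0.783, 0.002, 0.003]
ft_force: [0.1, -0.2, 0.0]
grip_width: 0.0283
grasp_force: 0.0
```

```bash
python3 -c "
from h import *
goto(.4767,.1605,.06,103.7)"
```

```text
pos [ 0.5331 -0.0941  0.1455] yaw 103.08 tilt [ 0.007 -0.001 -1.   ] delta [26.1   0.21  8.49] twist -0.011 F [ 0.1 -0.2  0. ] w 0.028259135635195557 t 3.9 j6 1.17
```

Call:
{"op": "send_rows", "data": {
  "motion": "-0.45 5 0 0 0; -0.45 10 0 0 0; -0.45 15 0 1 0; -0.45 20 0 3.5 0; -0.45 25 0.1 6.5 0"
}}

```text
clock: 4.4
eef_pos: [0.4772, 0.1392, 0.0842]
tool_rot: [0.622, 0.783, 0.001, 0.0]
ft_force: [1.1, -0.2, -0.4]
grip_width: 0.062
grasp_force: 0.0
```

Call:
{"op": "send_rows", "data": {
  "motion": "-0.45 0.5 0 0 0; -0.45 0.5 0 0 0; -0.45 0.5 0 0 0"
}}

```text
clock: 4.7
eef_pos: [0.4768, 0.1415, 0.085]
tool_rot: [0.622, 0.783, -0.0, 0.0]
ft_force: [0.6, -0.1, -0.2]
grip_width: 0.0617
grasp_force: 0.0
```

```bash
python3 -c "
from h import *
goto(.4767,.1605,.007,103.7)
im=vision.camera('scene')[...,::-1];cv2.imwrite('pics/p.png',cv2.resize(im[150:300,140:340],(800,600)))
for n in('top','scene'):
  vision.camera(n)
  for t in('knob',): print(n,[(np.round(b['rect'],1).tolist(),round(b['conf'],2)) for b in boxes_of(n,t)])"
```

```text
pos [0.4768 0.1415 0.085 ] yaw 103.04 tilt [ 0. -0. -1.] delta [1.86 0.41 7.8 ] twist -0.011 F [ 0.6 -0.1 -0.2] w 0.061677075321497174 t 4.7 j6 1.63
top [([208.7, 268.6, 5.2, 20.9], 0.6), ([255.3, 257.4, 16.8, 16.9], 0.6), ([185.9, 315.0, 22.8, 20.8], 0.58)]
scene [([181.4, 263.5, 19.9, 18.2], 0.78), ([214.8, 230.7, 23.1, 13.3], 0.76), ([256.1, 254.8, 20.7, 14.6], 0.73), ([216.9, 248.0, 18.9, 20.4], 0.72), ([365.9, 247.2, 9.3, 11.3], 0.44)]
```

View pics/p.png

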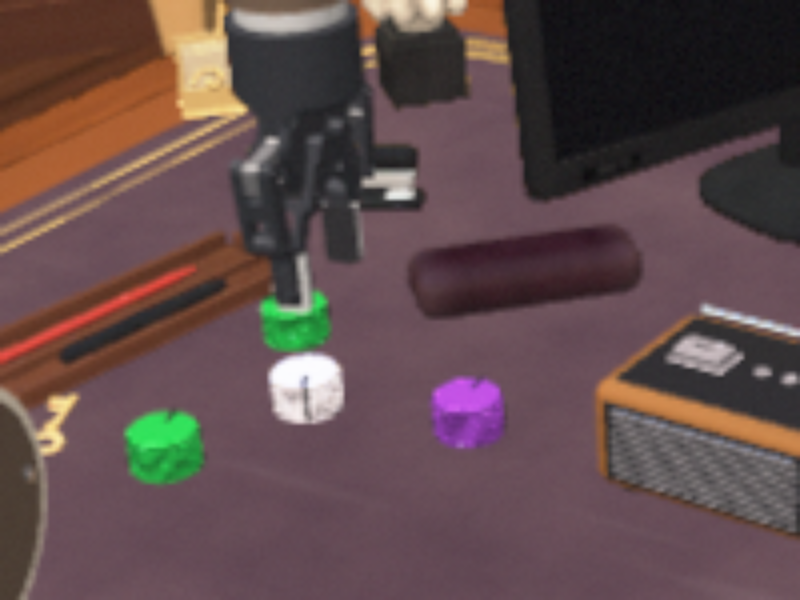

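The scene view shows the open gripper above and behind the white knob at about (217,248), with nothing else in the path of the fingers. I'll centre, descend and grip.

Call:
{"op": "send_rows", "data": {
  "motion": "-0.45 1.9 0.2 0 0; -0.45 1.9 0.2 2.5 0; -0.45 1.9 0.2 5 0; -0.45 1.9 0.2 7.8 0; -0.45 1.9 0.2 7.8 0"
}}

```text
clock: 5.45
eef_pos: [0.4713, 0.1593, 0.0042]
tool_rot: [0.623, 0.783, -0.003, -0.002]
ft_force: [-1.4, -0.8, -0.3]
grip_width: 0.0619
grasp_force: 0.0
```

Call:
{"op": "send_rows", "data": {
  "motion": "1 0 0 0 0; 1 0 0 0 0; 1 0 0 0 0; 1 0 0 0 0; 1 0 0 0 0"
}}

```text
clock: 5.95
eef_pos: [0.4754, 0.1613, 0.0085]
tool_rot: [0.622, 0.783, 0.001, 0.001]
ft_force: [-0.4, -0.9, 6.5]
grip_width: 0.0392
grasp_force: 61.0
```

```bash
python3 -c "
from h import *
goto(.4767,.1605,.007,103.7)
goto(.5285,-.212,.17,67.5)"
```

```text
pos [0.4754 0.1613 0.0085] yaw 103.06 tilt [ 0.003  0.001 -1.   ] delta [-0.11  0.11  0.15] twist -0.011 F [-0.4 -0.9  6.5] w 0.03917391475891546 t 5.95 j6 1.67
pos [0.4754 0.1613 0.0085] yaw 103.06 tilt [ 0.003  0.001 -1.   ] delta [-37.57  -3.21 -16.16] twist 0.621 F [-0.4 -0.9  6.5] w 0.03917391475891546 t 5.95 j6 1.67
```

Call:
{"op": "send_rows", "data": {
  "motion": "1 0 0 -2 0; 1 0 0 -6 0; 1 -3 0 -11 0; 1 -7 -0.6 -15 0; 1 -12 -1 -16 0.1"
}}

```text
clock: 6.45
eef_pos: [0.4916, 0.0554, 0.1667]
tool_rot: [0.66, 0.751, 0.003, 0.002]
ft_force: [1.1, -1.1, -0.4]
grip_width: 0.0393
grasp_force: 60.5
```

Call:
{"op": "send_rows", "data": {
  "motion": "1 -5 0 0 0.13; 1 -10 0 0 0.26; 1 -15 0 0 0.39; 1 -20 -1 0 0.5; 1 -23 -1.5 0 0.5"
}}

```text
clock: 6.95
eef_pos: [0.5035, -0.1784, 0.1626]
tool_rot: [0.827, 0.562, -0.0, 0.0]
ft_force: [0.2, 1.2, -0.6]
grip_width: 0.0391
grasp_force: 60.5
```

Call:
{"op": "send_rows", "data": {
  "motion": "1 0 0 0 0; 1 0 0 0 0"
}}

```text
clock: 7.15
eef_pos: [0.5036, -0.1757, 0.1623]
tool_rot: [0.826, 0.563, 0.0, -0.0]
ft_force: [-1.0, -0.2, -1.2]
grip_width: 0.039
grasp_force: 60.5
```

```bash
python3 -c "
from h import *
goto(.5285,-.212,.13,67.5)
for n in('top','scene'):
    im=vision.camera(n)[...,::-1];cv2.imwrite(f'pics/m{n}.png',im)
a=cv2.imread('pics/mtop.png')[190:290,340:440];b=cv2.imread('pics/mscene.png')[180:280,310:410]
cv2.imwrite('pics/m.png',np.hstack([cv2.resize(a,(400,400)),cv2.resize(b,(400,400))]))"
```

```text
pos [ 0.5036 -0.1757  0.1623] yaw 68.58 tilt [-0.     0.001 -1.   ] delta [-2.47  3.64  3.23] twist 0.019 F [-1.  -0.2 -1.2] w 0.039041855884794203 t 7.15 j6 1.61
```

View pics/m.png

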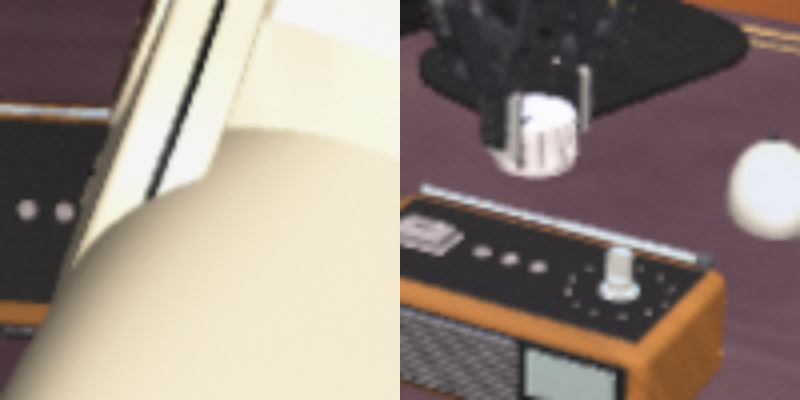

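The scene crop shows the knob held upright between the fingers at about (444,214) in full-picture pixels, not yet over the shaft at about (465,245). The arm hides the top view. Next I'll move above the shaft.

Call:
{"op": "send_rows", "data": {
  "motion": "1 -1.2 1.8 0.5 0.015; 1 -2.4 3.6 1.5 0.015; 1 -2.4 3.6 3 0.015; 1 -2.4 3.6 4.7 0.015; 1 -2.4 3.6 4.7 0.015"
}}

```text
clock: 7.75
eef_pos: [0.5273, -0.2083, 0.113]
tool_rot: [0.829, 0.559, -0.001, -0.002]
ft_force: [0.2, 1.3, -0.1]
grip_width: 0.0392
grasp_force: 60.6
```

Call:
{"op": "send_rows", "data": {
  "motion": "1 0 0 0 0; 1 0 0 0 0"
}}

```text
clock: 7.95
eef_pos: [0.5297, -0.21, 0.1166]
tool_rot: [0.829, 0.559, 0.001, 0.001]
ft_force: [0.1, -0.8, -1.4]
grip_width: 0.039
grasp_force: 60.6
```

```bash
python3 -c "
from h import *
goto(.5289,-.2113,.102,67.8)
im=vision.camera('scene')[...,::-1];cv2.imwrite('pics/n0.png',im);print(proj('scene',(.5286,-.212,.097)),proj('scene',(.5286,-.212,.131)),proj('scene',(.5076,-.212,.131)))
cv2.imwrite('pics/n.png',cv2.resize(im[205:275,330:400],(560,560),interpolation=cv2.INTER_CUBIC))"
```

```text
pos [ 0.5297 -0.21    0.1166] yaw 67.91 tilt [ 0.002 -0.001 -1.   ] delta [-0.15 -0.03  1.46] twist 0.002 F [ 0.1 -0.8 -1.4] w 0.03896702782599662 t 7.95 j6 1.58
[364.26497909 242.09295413] [364.66488887 228.05641905] [360.4234897  232.06352086]
```

View pics/n.png

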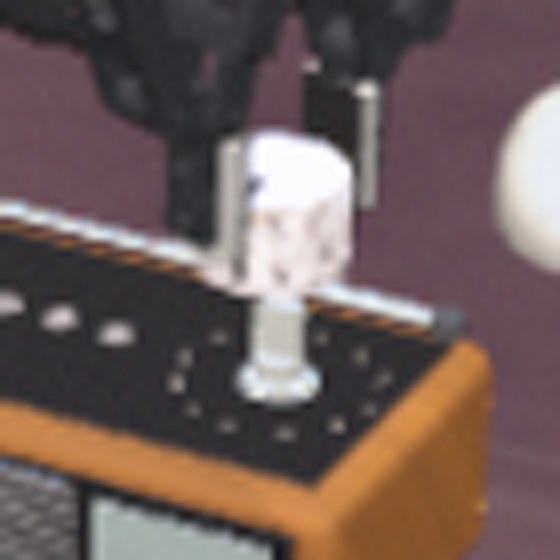

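The crop shows the knob above the shaft with its pointer by the left finger, at about (362,228) in full-picture pixels. I'll measure the sideways offset from the knob's right edge.

Run:
```python
from h import *
im=cv2.imread('pics/n0.png').astype(float); s0=cv2.imread('pics/scene0.png').astype(float)
g=im.sum(2); g0=s0.sum(2)
def edge(row,a,b,gg,sgn):
    d=np.diff(gg[row,a:b])*sgn; i=int(np.argmax(d)); i=min(max(i,1),len(d)-2); w=d[i-1:i+2].clip(0); return a+i+.5+((np.array([-1,0,1])*w).sum()/w.sum())
for r in (229,231,233,235,237): print("knob right",r,edge(r,368,382,g,-1).round(2))
for r in (244,246,248): print("shaft L,R",r,edge(r,356,366,g,1).round(2),edge(r,364,374,g,-1).round(2), "before",edge(r,356,366,g0,1).round(2),edge(r,364,374,g0,-1).round(2))
th=np.linspace(0,2*np.pi,180)
def ext(c,rad,z):
    p=np.array([proj('scene',(c[0]+rad*np.cos(t),c[1]+rad*np.sin(t),z)) for t in th]);return p[:,0].min().round(2),p[:,0].max().round(2),p[:,1].min().round(2),p[:,1].max().round(2)
S=(.5286,-.212)
for z in(.092,.085):print("shaft model",ext(S,.007,z),proj('scene',(*S,z)).round(1))
K=(.5294,-.2107)
for z in(.108,.122,.136):print("knob model",z,ext(K,.021,z),proj('scene',(*K,z)).round(1))
print("top face rowmin col~366:",[edge(c,215,232,g.T,1).round(2) for c in(363,365,367,369)])
print("bottom",[edge(c,234,245,g.T,-1).round(2) for c in(370,371,372)])
# pointer
p=at('scene',330+257/8-.5,205+183/8-.5,.136);print("ptr",p,np.degrees(np.arctan2(p[1]-K[1],p[0]-K[0])),np.hypot(p[0]-K[0],p[1]-K[1]))
```

```text
knob right 229 373.48
knob right 231 373.38
knob right 233 373.24
knob right 235 373.28
knob right 237 373.1
shaft L,R 244 361.24 367.78 before 361.26 367.76
shaft L,R 246 360.95 367.31 before 360.94 367.3
shaft L,R 248 360.95 367.43 before 360.96 367.41
shaft model (np.float64(360.96), np.float64(367.45), np.float64(242.58), np.float64(245.68)) [364.2 244.1]
shaft model (np.float64(360.89), np.float64(367.36), np.float64(245.41), np.float64(248.52)) [364.1 247. ]
knob model 0.108 (np.float64(354.23), np.float64(373.81), np.float64(232.82), np.float64(241.94)) [364.  237.3]
knob model 0.122 (np.float64(354.33), np.float64(374.02), np.float64(227.1), np.float64(236.1)) [364.2 231.5]
knob model 0.136 (np.float64(354.44), np.float64(374.25), np.float64(221.33), np.float64(230.18)) [364.3 225.7]
top face rowmin col~366: [np.float64(221.0), np.float64(221.16), np.float64(221.65), np.float64(221.99)]
bottom [np.float64(241.91), np.float64(242.25), np.float64(242.35)]
ptr [ 0.51951599 -0.20902652  0.136     ] 170.39026246378532 0.010024674949276216
```

Call:
{"op": "send_rows", "data": {
  "motion": "1 -0.23 0.1 0 0; 1 -0.23 0.1 0.5 0; 1 -0.23 0.1 1 0; 1 -0.23 0.1 1.2 0; 1 -0.23 0.1 1.2 0"
}}

```text
clock: 8.5
eef_pos: [0.5284, -0.213, 0.1027]
tool_rot: [0.83, 0.558, -0.0, -0.001]
ft_force: [-0.3, 0.0, -0.6]
grip_width: 0.0391
grasp_force: 60.6
```

Call:
{"op": "send_rows", "data": {
  "motion": "1 0 0 0.2 0; 1 0 0 0.4 0; 1 0 0 0.6 0; 1 0 0 0.6 0"
}}

```text
clock: 8.9
eef_pos: [0.5287, -0.213, 0.0971]
tool_rot: [0.83, 0.558, -0.0, -0.0]
ft_force: [0.0, 0.7, 0.2]
grip_width: 0.0392
grasp_force: 60.6
```

Call:
{"op": "send_rows", "data": {
  "motion": "1 0 0 0.2 0; 1 0 0 0.4 0; 1 0 0 0.6 0; 1 0 0 0.6 0"
}}

```text
clock: 9.3
eef_pos: [0.5287, -0.213, 0.091]
tool_rot: [0.83, 0.558, -0.0, -0.0]
ft_force: [0.6, 0.2, -0.2]
grip_width: 0.039
grasp_force: 60.6
```

Call:
{"op": "send_rows", "data": {
  "motion": "1 0 0 0.2 0; 1 0 0 0.4 0; 1 0 0 0.6 0; 1 0 0 0.6 0"
}}

```text
clock: 9.7
eef_pos: [0.5291, -0.2132, 0.0859]
tool_rot: [0.83, 0.558, 0.0, 0.0]
ft_force: [-1.0, 0.8, 5.3]
grip_width: 0.0392
grasp_force: 61.1
```

Call:
{"op": "send_rows", "data": {
  "motion": "1 0 0 0.2 0; 1 0 0 0.4 0; 1 0 0 0.5 0; 1 0 0 0.5 0; 1 0 0 0.5 0"
}}

```text
clock: 10.2
eef_pos: [0.5292, -0.2132, 0.0823]
tool_rot: [0.83, 0.558, 0.0, 0.001]
ft_force: [-3.2, 1.7, 11.2]
grip_width: 0.039
grasp_force: 61.8
```

Call:
{"op": "send_rows", "data": {
  "motion": "1 0 0 0.1 0; 1 0 0 0.2 0; 1 0 0 0.2 0; 1 0 0 0.2 0; 1 0 0 0.2 0"
}}

```text
clock: 10.7
eef_pos: [0.5293, -0.2133, 0.0821]
tool_rot: [0.83, 0.558, 0.001, 0.001]
ft_force: [-7.3, 2.9, 19.8]
grip_width: 0.0392
grasp_force: 62.8
```

```bash
python3 -c "
from h import *
goto(.5289,-.2113,.0823,67.8)
im=vision.camera('scene')[...,::-1];cv2.imwrite('pics/f0.png',im)
cv2.imwrite('pics/f.png',cv2.resize(im[195:275,300:400],(750,600),interpolation=cv2.INTER_CUBIC))"
```

```text
pos [ 0.5293 -0.2133  0.0821] yaw 67.82 tilt [ 0.003 -0.001 -1.   ] delta [ 0.17 -0.11 -0.02] twist 0.0 F [-7.3  2.9 19.8] w 0.039224201323679035 t 10.7 j6 1.57
```

View pics/f.png

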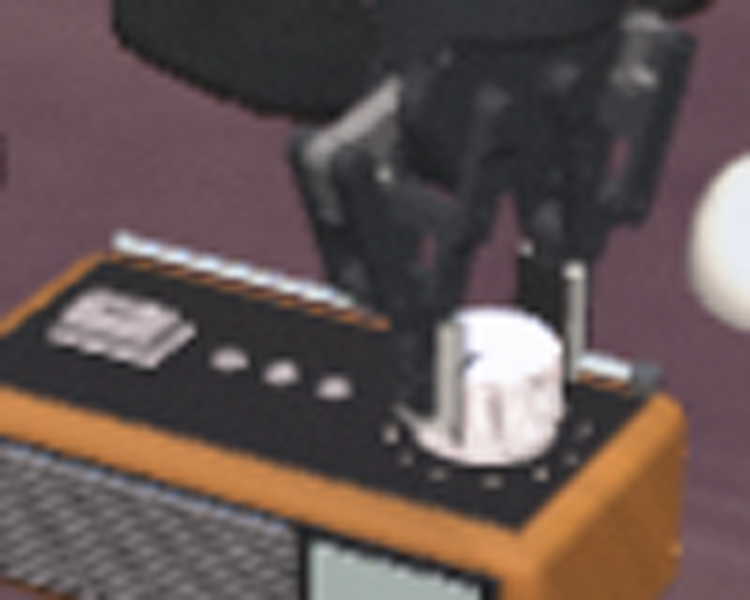

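The crop shows the knob seated just above the panel at about (365,249) in full-picture pixels, with the gripper holding it and the power key up. Force climbed from 11 to 20 N over 0.2 mm of travel, so the shaft is at its stop. Handing in.

```bash
python3 -c "
from h import *
print(workorder.job_done())"
```

```text
the job is handed in; nothing more can be done
None
```

I pressed the power key down to its stop and let it come up, put the knob on the D-shaft with the flats matched, and handed the job in at 10.7 s with the gripper still holding the knob down; no verdict came back.

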